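Load a foil roll against the sprung chuck and hold it home

ROBOT

A 6-joint arm with a two-finger parallel gripper is mounted at the origin on the work surface. World frame = base frame: x ahead of the robot, y to its left, z up, the work surface at z = 0. Lengths are in m, angles in rad, forces in N, time in s.
With the tool pointing down it reaches from about 0.225 to 0.725 m from the base axis. Payload 3.1 kg.
Tool frame: the origin (TCP) lies between the finger pads; the fingertips stand ctrl.tcp_to_tips ahead of it and the grasp point (between the pads) lies 8 mm behind it (ctrl.tcp_to_tips is the distance from the TCP to the fingertips, in m); z points along the fingers, y is the line along which they close (so a half turn about z gives the same grasp; the last joint's range is limited). The gripper opens to 85 mm and grips with 20 to 120 N. Pads are 22 mm wide; open, the fingers measure 114 mm over their backs; the gripper's body (76 mm by 85 mm) begins 54 mm behind the grasp point. The pads swing forward as they close: fully open they stand 13 mm farther back than shut.
Start: joints at [0.978, 0.048, 0.099, 1.622, 0, 1.443], TCP at [0.235, 0.469, 0.242] pointing down, gripper open.
Joint ranges: [-2.91, 2.91], [-0.99, 1.94], [-1.21, 1.42], [-2.12, 2.29], [-1.49, 1.47], [-3.14, 3.14]. Speed limits (rad/s): [2.79, 2.79, 3.14, 3.14, 3.14, 3.14].

INTERFACE

Orientations are given as a rotation vector (axis times angle).
In Python, from cell import ctrl, get_image, camera_info gives the robot as it stands.
- The arm moves only by the shell command python3 -m handwheel 'ROWS' [FORCE]. ROWS is JSON, a list of rows, each an object of numbers: "tx", "ty", "tz": the shift along the tool's x, y, z in units of 25 mm (1.0 is 25 mm); "wx", "wy", "wz": the turn, a rotation vector about the tool's x, y, z in units of 5 degrees (1.0 is 5 degrees); "jaw": the opening, from 0 (shut) to 1 (fully open). A call has 1 to 10 rows; each row shifts and turns the commanded pose from where the row before left it, along the tool's axes as they then stand; what a row does not reach is not made up. A row lasts 1/12 s, in which the tool goes at most 41.7 mm and 7.16 degrees, less where a joint would pass 70% of its speed; a pose out of reach is approached as far as the arm can. A call with a number of a shift or a turn outside -1 to 1 is refused whole. A call with a gripper value outside its range is refused whole. The fingers move at their own pace and stop on an object; FORCE is the grip in N (left out, the last holds). Time passes only in rows, so rows that do not move let the fingers close. It gives the time, the measured TCP pose, the force, the opening and the grip force at its end, in the units of the state.
- ctrl.get_obs(): the state, without advancing time (a new reading comes with each control period).
- get_image(name): name is "scene" or "top" or "wrist"; returns the picture (384x512x3 uint8, blue, green, red); there is no depth.
- camera_info(name): a dict with "intrinsics" (3x3 intrinsics, pixels), "dist" ([k1, k2, p1, p2, k3] as OpenCV has them; the pictures are not rectified), "pose" (4x4, takes a point from camera to world coordinates). Camera axes: x right, y down, z forward; pixel columns grow to the right and rows downward; lengths in m; the calibration is good to about 2 mm. A picture is of the moment at which its call begins: read the wrist's pose just before it. camera_info takes no time and is no camera call; for the wrist camera it gives the pose at the moment of the call.
- ctrl.sign_off(): hands the job in; it is judged then, once.
The state is a dict: "time_s": time; "joint_pos": joint angles; "dq": joint speeds; "joint_efforts": joint torques, N m; "tcp_pos": TCP position; "orientation": TCP orientation; "wrist_force": force on the tool from outside, world axes, zero at the start; "moment": the same for the moment, N m; "gripper_width": finger opening in m; "grip_force": force on a finger pad.
Only numpy, scipy, OpenCV 4.12 (cv2) and the standard library are available. Lean on these libraries where they do the work, as an engineer would, in place of code of your own. Each camera call takes 0.05 s, during which the arm holds its last target. There are 200 camera calls.

TASK

Take the gold foil roll, lay it gently on its side on the two rubber rollers of the foil unwind stand, then slide it along the rollers onto the sprung core chuck and push until the end of the roll meets the steel stop ring all round. Do not ram it, and do not let go: finish with your hand on the roll, still pressing it firmly against the ring, so that I can swing the yellow keeper up behind it. Leave the keeper down and everything else on the bench where it is.

Things in the scene. Friction and masses are not known exactly. Their poses are not given: they have to be found in the camera images.
- gold_roll: the roll of gold (bright yellow) foil, standing upright on one end on the bench, 52 mm diameter, 100 mm tall, on an open cardboard core of 26 mm bore, about 0.22 kg. Origin: centre of its lower end face; z along its axis. Either end may lead onto the chuck.
- gold_roll_centre (a point): the middle of the gold roll, on its axis, 50 mm from each end
- stand: the foil unwind stand, fixed: grey base plate 124 (its x) x 250 (its y) x 12 mm with a roller cradle. At its +y end a blue side plate (100 mm wide, top 112 mm above the bench) carries the stop ring and the sprung chuck; at the -y end a low bracket (top 46 mm) leaves the cradle open. Origin: centre of the base's underside; z up; +y is the way the roll is pushed; yaw within 17 degrees of the bench's.
- cradle (a point): a good place for the middle of the laid roll: on the axis of a roll lying on the rollers (76 mm above the bench), its end then 22 mm clear of the chuck's nose. The two free-turning rubber rollers, 20 mm thick, lie along the stand's y, 16 mm to each side of the axis, tops 54 mm above the bench, from 83 mm to the -y side of this point to 110 mm to the +y side.
- stop_ring: the fixed steel stop ring round the chuck, outside 54 mm, bore 38 mm, 98 mm to the +y side of cradle. Origin: centre of its face, on the axis of a roll lying in the cradle; axes as the stand's (y points into the ring). A roll that is home touches it, and its middle is then 50 mm before this origin (y = -50 mm).
- chuck (a joint): how far the sprung core chuck is pushed in along the stand's +y (m): 0 at rest, 0.014 when its flange is flush with the stop ring's face, which is when the roll meets the ring. The spring gives about 4.5 N at rest and 11 N at the ring, and pushes the roll back out if it is let go.
- chuck_face (a point): centre of the front face of the chuck's aluminium flange (34 mm diameter), which bears on the core; at rest 14 mm in front of the stop ring's face. An orange nose, 22 mm thick tapering to 14 mm, stands 12 mm out of the flange towards -y and enters the core. The roll's middle is 64 mm before the ring when it first touches the flange.
- keeper (a joint): angle of the yellow keeper arm (rad): 0 folded down level on the stand's +x side, 2.5 swung up across the end of the roll. It stays down by its weight.
- keeper_tip (a point): tip of the orange nose on the keeper's free end. Folded, the arm reaches from its pivot, 54 mm to the +x side of the roll's axis, out to 132 mm, within 45 mm behind this tip (-y); its top is 51 mm above the bench.
- silver_roll: the roll of silver foil, standing upright on one end on the bench, 52 mm diameter, 100 mm tall, on an open cardboard core of 26 mm bore, about 0.22 kg. Origin: centre of its lower end face; z along its axis. Leave it.
- blue_roll: the roll of blue foil, standing upright on one end on the bench, 52 mm diameter, 100 mm tall, on an open cardboard core of 26 mm bore, about 0.22 kg. Origin: centre of its lower end face; z along its axis. Leave it.
- empty_core: empty cardboard core standing on end, 33 mm diameter, 100 mm tall; origin under its centre. Leave it.
- stapler: red and black desk stapler, 150 x 36 x 57 mm, origin under its centre. Leave it.
- tape_dispenser: black tape dispenser, 150 x 60 x 86 mm, origin under its centre. Leave it.
- cleaner: green glass bottle with a red cap, 60 mm diameter, 170 mm tall, origin under its centre. Leave it.
- cover_stack: stack of printed covers, 105 x 150 x 30 mm, origin under its centre. Leave it.
Things that resemble listed ones, but are neither listed nor needed, are in the scene too. Of the things that look like the gold_roll, take the one that is farthest to the robot's left at the start.

How it is judged:
On the way:
1. the gold roll lies on its side on the two rollers, in line with them, the chuck not yet pushed in (angle between the z axis of gold_roll and the y axis of stand, either way round below 0.08 rad and x of gold_roll_centre in the frame of stop_ring between -0.005 and 0.005 m and z of gold_roll_centre in the frame of stop_ring between -0.005 and 0.005 m and y of gold_roll_centre in the frame of stop_ring between -0.15 and -0.055 m and value of joint chuck below 0.005 m), for 0.2 s.
At the end, for the whole second after the job is handed in: The gold roll lies on the rollers (axis within 4.5 degrees of theirs and within 5 mm of its seat), the chuck is pushed in by more than 12.2 of its 14 mm, the end of the roll presses on the stop ring with more than 1 N, the robot's hand is on the roll and holds it so, still, and the keeper is down (angle between the z axis of gold_roll and the y axis of stand, either way round below 0.08 rad and x of gold_roll_centre in the frame of stop_ring between -0.005 and 0.005 m and z of gold_roll_centre in the frame of stop_ring between -0.005 and 0.005 m and value of joint chuck above 0.0122 m and y of gold_roll_centre in the frame of stop_ring above -0.0525 m and contact force between gold_roll and stop_ring above 1 N and contact force between any of the fingers, the arm and gold_roll above 1 N and linear speed of gold_roll below 0.02 m/s and value of joint keeper below 0.15 rad); the arm keeps its last pose, push and grip.
It fails at once if the gold roll is rammed or dropped on the stand (more than 60 N) (contact force between gold_roll and stand above 60 N).
It fails at once if the silver roll or the blue roll is moved by more than 20 mm or tipped (distance of any of silver_roll, blue_roll from where it was at the start of the episode above 0.02 m or angle between any of silver_roll, blue_roll's own z axis and vertical above 0.3 rad).
It fails at once if the empty core or the bottle is moved by more than 20 mm or tipped (distance of any of empty_core, cleaner from where it was at the start of the episode above 0.02 m or angle between any of empty_core, cleaner's own z axis and vertical above 0.3 rad).
It fails at once if the stapler, the tape dispenser or the stack of covers is moved by more than 20 mm or tipped (distance of any of stapler, tape_dispenser, cover_stack from where it was at the start of the episode above 0.02 m or angle between any of stapler, tape_dispenser, cover_stack's own z axis and vertical above 0.3 rad).
It also fails if it takes over 58 s, if anything falls off the work surface, if the arm or the gripper's body presses on something with over 40 N, if the wrist force passes 120 N, or if a joint passes its speed limit or range.

## Working session

There is one attempt and no reset: what is moved stays moved. The work goes in short steps, Python scripts to look and compute and a shell command to move; the robot and the scene stay as the last step left them, time stands still between calls to the robot, and variables do not carry over. Pictures are saved under pics/ and viewed, at most 10 in all, crops included, and the job is handed in when it is done.

```bash
ls; mkdir -p pics; python3 - <<'E'
from cell import ctrl,get_image,camera_info
import cv2,numpy as np
for n in("scene","top"):
    im=get_image(n);cv2.imwrite(f"pics/{n}0.png",im)
    c=camera_info(n);print(n,np.round(c["pose"],3).tolist(),np.round(c["intrinsics"],1).tolist(),c["dist"])
print(ctrl.get_obs(),ctrl.tcp_to_tips)
E
```

```text
pics
scene [[0.733, 0.402, -0.549, 1.258], [0.68, -0.422, 0.599, -0.933], [0.009, -0.813, -0.583, 0.87], [0.0, 0.0, 0.0, 1.0]] [[435.0, 0.0, 253.6], [0.0, 435.0, 183.7], [0.0, 0.0, 1.0]] [0.03885779 0.         0.         0.         0.        ]
top [[-0.022, -0.993, 0.116, 0.356], [-1.0, 0.022, -0.002, -0.105], [-0.001, -0.116, -0.993, 1.462], [0.0, 0.0, 0.0, 1.0]] [[355.5, 0.0, 253.5], [0.0, 355.5, 185.1], [0.0, 0.0, 1.0]] [-0.09035813  0.          0.          0.          0.        ]
{'time_s': 0.1, 'joint_pos': array([ 9.78137515e-01,  4.86650636e-02,  9.77136572e-02,  1.62198796e+00,
       -1.88602748e-06,  1.44300050e+00]), 'dq': array([-0.00060058, -0.00269298,  0.00408482,  0.00138321,  0.00056251,
        0.00062191]), 'joint_efforts': array([ 3.89699955e-03, -3.39850581e+01,  3.20935607e+01,  1.58457085e-02,
       -4.67638745e-05, -1.41942799e-06]), 'tcp_pos': array([0.23506471, 0.468834  , 0.24121975]), 'orientation': array([-0.72347404, -3.05637779,  0.0031505 ]), 'wrist_force': array([ 0.81309905, -0.34787543,  0.3043547 ]), 'moment': array([ 0.0254765 , -0.00251921, -0.04731429]), 'grip_force': 0.0, 'gripper_width': 0.08541935988749945} 0.011
```

View pics/scene0.png

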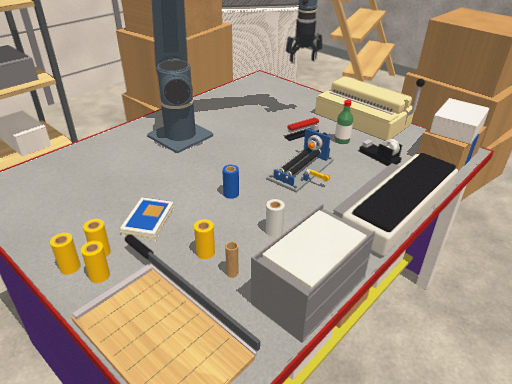

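View pics/top0.png

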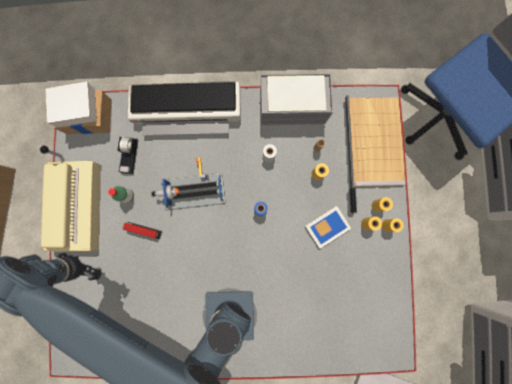

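The top view (image left is the robot's left, +y) shows four gold rolls, at pixels (321,171), (375,223), (386,204) and (396,225). The one at (321,171), which is (204,239) in the scene view, is farthest left and so fits the description. I'll confirm it in one crop along with the stand.

```bash
cat > h.py <<'E'
import cv2,numpy as np
from cell import ctrl,get_image,camera_info
def ray(n,uv,z,c=None):
    c=c or camera_info(n); P=np.array(c["pose"])
    p=cv2.undistortPoints(np.array(uv,float).reshape(-1,1,2),np.array(c["intrinsics"]),np.array(c["dist"]))[:,0]
    d=np.c_[p,np.ones(len(p))]@P[:3,:3].T
    return P[:3,3]+d*((z-P[2,3])/d[:,2])[:,None]
def proj(n,X,c=None):
    c=c or camera_info(n); P=np.linalg.inv(np.array(c["pose"]))
    return cv2.projectPoints(np.array(X,float).reshape(-1,1,3),cv2.Rodrigues(P[:3,:3])[0],P[:3,3],np.array(c["intrinsics"]),np.array(c["dist"]))[0][:,0]
E
python3 - <<'E'
from h import *
t=cv2.imread("pics/top0.png");s=cv2.imread("pics/scene0.png")
a=cv2.resize(t[140:215,145:235],None,fx=4.4,fy=4.4,interpolation=cv2.INTER_CUBIC)
b=cv2.resize(s[125:195,260:340],None,fx=5,fy=5,interpolation=cv2.INTER_CUBIC)
g=cv2.resize(t[130:240,300:410],None,fx=2.3,fy=2.3,interpolation=cv2.INTER_CUBIC)
g2=cv2.resize(s[210:265,180:245],None,fx=4.5,fy=4.5,interpolation=cv2.INTER_CUBIC)
C=np.zeros((600,800,3),np.uint8)
for im,x,y in((a,0,0),(b,400,0),(g,0,345),(g2,400,352)):
    im=im[:600-y,:800-x];C[y:y+im.shape[0],x:x+im.shape[1]]=im
cv2.imwrite("pics/crop.png",C)
print(np.round(ray("top",[[321,170],[375,223],[386,204],[396,225]],.1),3))
print(np.round(ray("top",[[270,151],[260,208],[319,145]],.1),3))
h=cv2.cvtColor(t,cv2.COLOR_BGR2HSV)
E
```

```text
[[ 0.568 -0.371  0.1  ]
 [ 0.357 -0.573  0.1  ]
 [ 0.43  -0.621  0.1  ]
 [ 0.347 -0.655  0.1  ]]
[[ 0.647 -0.175  0.1  ]
 [ 0.426 -0.131  0.1  ]
 [ 0.668 -0.368  0.1  ]]
```

View pics/crop.png

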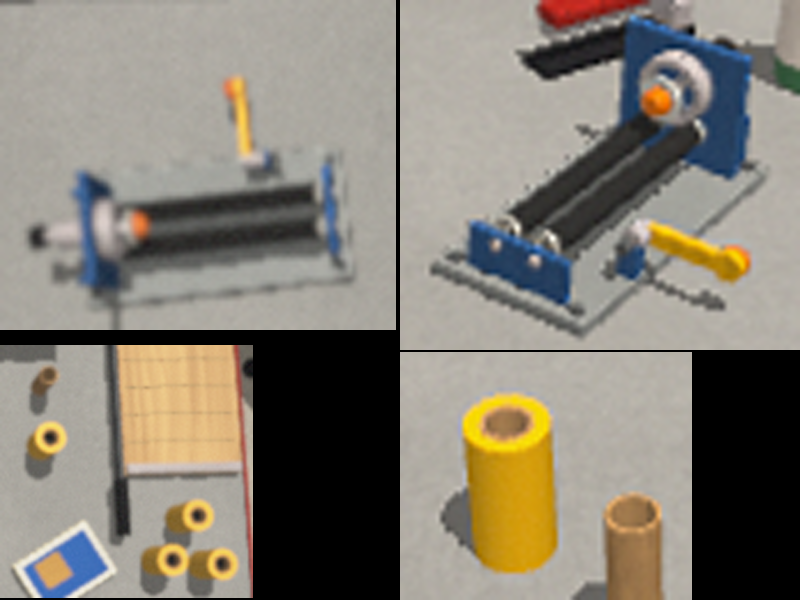

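The crop confirms the gold roll at top (321,171), scene (204,239): it is the isolated one, farthest left. The stand's chuck is at image-left (+y), with the nose at top px (177,191) and the bracket at (220,187). The keeper lies out on the +x side, tip at px (198,160).

```bash
cat >> h.py <<'E'
from scipy.spatial.transform import Rotation as Ro
def plan(p=None,R=None,rot_first=False):
    """print tool shift (25mm units) then turn (5deg units) from the present pose"""
    o=ctrl.get_obs();R0=Ro.from_rotvec(o["orientation"]);R=R or R0
    p=o["tcp_pos"] if p is None else np.array(p)
    w=(R0.inv()*R).as_rotvec()/np.radians(5)
    t=(R if rot_first else R0).inv().apply(p-o["tcp_pos"])/.025
    print("t",t.round(2),"w",w.round(2),"q",o["joint_pos"].round(2),"p",o["tcp_pos"].round(4),"time",round(o["time_s"],2))
def down(a): # tool down, tool x at world angle a
    x=np.array([np.cos(a),np.sin(a),0]);z=np.array([0,0,-1.]);return Ro.from_matrix(np.c_[x,np.cross(z,x),z])
E
python3 - <<'E'
from h import *
n=ray("top",[[177,191.4]],.076)[0];b=ray("top",[[220,186.8]],.046)[0];k=ray("top",[[198,160]],.04)[0]
print(n,b,k,np.degrees(np.arctan2(*(n-b)[1::-1])))
c=camera_info("wrist");o=ctrl.get_obs();R0=Ro.from_rotvec(o["orientation"])
P=np.array(c["pose"]);print("cam in tool",R0.inv().apply(P[:3,3]-o["tcp_pos"]).round(3),(R0.as_matrix().T@P[:3,:3]).round(3).tolist(),np.array(c["intrinsics"]).round(1).tolist())
mid=np.array([.49,.1,.27]);plan(mid,down(np.pi/2));plan(mid,down(-np.pi/2))
E
```

```text
[0.49925905 0.19376706 0.076     ] [0.51719663 0.0267301  0.046     ] [0.62966911 0.11592093 0.04      ] 96.12932726456842
cam in tool [ 0.067 -0.001 -0.132] [[-0.0, -0.965, -0.263], [1.0, -0.0, 0.0], [-0.0, -0.263, 0.965]] [[275.1, 0.0, 255.4], [0.0, 275.1, 190.7], [0.0, 0.0, 1.0]]
t [-15.73  -8.62  -1.14] w [-2.000e-02  1.000e-02  1.267e+01] q [ 0.98  0.05  0.1   1.62 -0.    1.44] p [0.2351 0.4688 0.2412] time 0.1
t [-15.73  -8.62  -1.14] w [-1.000e-02 -3.000e-02 -2.333e+01] q [ 0.98  0.05  0.1   1.62 -0.    1.44] p [0.2351 0.4688 0.2412] time 0.1
```

```bash
python3 -m handwheel '[{"tx":-0.97,"ty":-0.52},{"tx":-0.97,"ty":-0.52},{"tx":-0.97,"ty":-0.52},{"tx":-0.97,"ty":-0.52},{"tx":-0.97,"ty":-0.52},{"tx":-0.97,"ty":-0.52},{"tx":-0.97,"ty":-0.52},{"tx":-0.97,"ty":-0.52},{"tx":-0.97,"ty":-0.52},{"tx":-0.97,"ty":-0.52}]' && python3 -m handwheel '[{"tx":-0.97,"ty":-0.52,"tz":0.2},{"tx":-0.97,"ty":-0.52,"tz":0.2},{"tx":-0.97,"ty":-0.52,"tz":0.2},{"tx":-0.97,"ty":-0.52,"tz":0.2},{"tx":-0.97,"ty":-0.52,"tz":0.2},{"tx":-0.97,"ty":-0.52,"tz":0.2},{"tz":0},{"tz":0},{"tz":0}]'
python3 - <<'E'
from h import *
import json
c=camera_info("wrist");im=get_image("wrist");plan()
cv2.imwrite("pics/w1raw.png",im);json.dump({k:np.array(v).tolist() for k,v in c.items()},open("w1.json","w"))
# overlay guess model
ring=np.array([.496,.220,.076]);y=np.array([np.cos(1.675),np.sin(1.675),0]);x=np.array([y[1],-y[0],0]);zz=np.array([0,0,1.])
S=2
big=cv2.resize(im,None,fx=1.5,fy=1.5,interpolation=cv2.INTER_CUBIC)
cv2.imwrite("pics/w1.png",big)
print(proj("wrist",[ring,ring-98*.001*y],c))
E
```

```text
t [0. 0. 0.] w [0. 0. 0.] q [ 0.98  0.05  0.1   1.62 -0.    1.44] p [0.2351 0.4689 0.2413] time 0.15
[[186.40255705 402.36729679]
 [138.18181706 423.09256668]]schema error: expected keys tx, ty, tz, wx, wy, wz, jaw
```

View pics/w1.png

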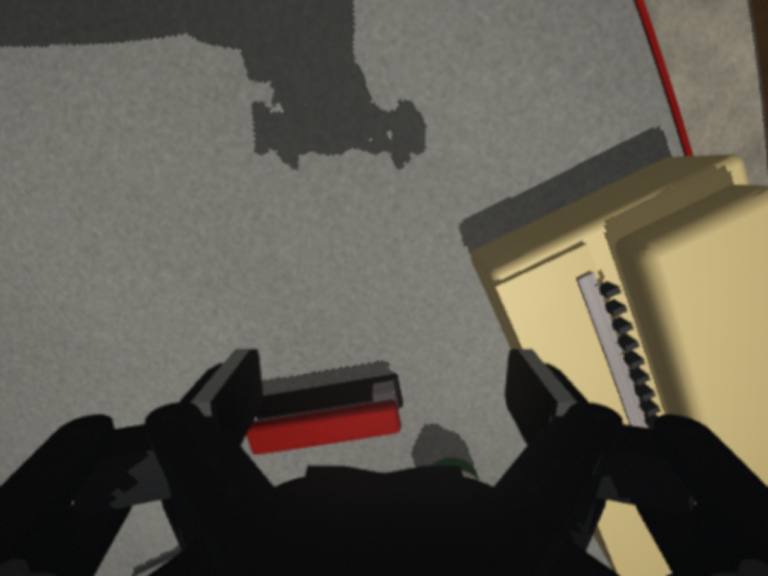

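```bash
python3 -m handwheel '[{"tx":-0.97,"ty":-0.58,"tz":0,"wx":0,"wy":0,"wz":0,"jaw":1},{"tx":-0.97,"ty":-0.58,"tz":0,"wx":0,"wy":0,"wz":0,"jaw":1},{"tx":-0.97,"ty":-0.58,"tz":0,"wx":0,"wy":0,"wz":0,"jaw":1},{"tx":-0.97,"ty":-0.58,"tz":0,"wx":0,"wy":0,"wz":0,"jaw":1},{"tx":-0.97,"ty":-0.58,"tz":0,"wx":0,"wy":0,"wz":0,"jaw":1},{"tx":-0.97,"ty":-0.58,"tz":0,"wx":0,"wy":0,"wz":0,"jaw":1},{"tx":-0.97,"ty":-0.58,"tz":0,"wx":0,"wy":0,"wz":0,"jaw":1},{"tx":-0.97,"ty":-0.58,"tz":0,"wx":0,"wy":0,"wz":0,"jaw":1},{"tx":-0.97,"ty":-0.58,"tz":0,"wx":0,"wy":0,"wz":0,"jaw":1}]' && python3 -m handwheel '[{"tx":-0.97,"ty":-0.58,"tz":0.1,"wx":0,"wy":0,"wz":0,"jaw":1},{"tx":-0.97,"ty":-0.58,"tz":0.1,"wx":0,"wy":0,"wz":0,"jaw":1},{"tx":-0.97,"ty":-0.58,"tz":0.1,"wx":0,"wy":0,"wz":0,"jaw":1},{"tx":-0.97,"ty":-0.58,"tz":0.1,"wx":0,"wy":0,"wz":0,"jaw":1},{"tx":-0.97,"ty":-0.58,"tz":0.1,"wx":0,"wy":0,"wz":0,"jaw":1},{"tx":-0.97,"ty":-0.58,"tz":0.1,"wx":0,"wy":0,"wz":0,"jaw":1},{"tx":-0.97,"ty":-0.58,"tz":0.1,"wx":0,"wy":0,"wz":0,"jaw":1},{"tx":-0.97,"ty":-0.58,"tz":0.1,"wx":0,"wy":0,"wz":0,"jaw":1},{"tx":-0.97,"ty":-0.58,"tz":0.1,"wx":0,"wy":0,"wz":0,"jaw":1}]' && python3 -m handwheel '[{"tx":0,"ty":0,"tz":0,"wx":0,"wy":0,"wz":1,"jaw":1},{"tx":0,"ty":0,"tz":0,"wx":0,"wy":0,"wz":1,"jaw":1},{"tx":0,"ty":0,"tz":0,"wx":0,"wy":0,"wz":1,"jaw":1},{"tx":0,"ty":0,"tz":0,"wx":0,"wy":0,"wz":1,"jaw":1},{"tx":0,"ty":0,"tz":0,"wx":0,"wy":0,"wz":1,"jaw":1},{"tx":0,"ty":0,"tz":0,"wx":0,"wy":0,"wz":1,"jaw":1},{"tx":0,"ty":0,"tz":0,"wx":0,"wy":0,"wz":1,"jaw":1},{"tx":0,"ty":0,"tz":0,"wx":0,"wy":0,"wz":1,"jaw":1},{"tx":0,"ty":0,"tz":0,"wx":0,"wy":0,"wz":1,"jaw":1},{"tx":0,"ty":0,"tz":0,"wx":0,"wy":0,"wz":1,"jaw":1}]' && python3 -m handwheel '[{"tx":0,"ty":0,"tz":0,"wx":0,"wy":0,"wz":1,"jaw":1},{"tx":0,"ty":0,"tz":0,"wx":0,"wy":0,"wz":0.4,"jaw":1},{"tx":0,"ty":0,"tz":0,"wx":0,"wy":0,"wz":0,"jaw":1},{"tx":0,"ty":0,"tz":0,"wx":0,"wy":0,"wz":0,"jaw":1}]'
python3 - <<'E'
from h import *
import json
c=camera_info("wrist");im=get_image("wrist");plan()
cv2.imwrite("pics/w2raw.png",im);json.dump({k:np.array(v).tolist() for k,v in c.items()},open("w2.json","w"))
cv2.imwrite("pics/w2.png",cv2.resize(im,None,fx=1.5,fy=1.5,interpolation=cv2.INTER_CUBIC))
E
```

```text
time_s: 0.9
tcp_pos: [0.3723, 0.2535, 0.242]
orientation: [-0.723, -3.057, 0.0]
wrist_force: [0.7, -0.2, -0.1]
gripper_width: 0.0855
grip_force: 0.0
time_s: 1.65
tcp_pos: [0.5088, 0.039, 0.2192]
orientation: [-0.724, -3.056, 0.0]
wrist_force: [0.2, 0.8, -0.3]
gripper_width: 0.0857
grip_force: 0.0
time_s: 2.48
tcp_pos: [0.5083, 0.0403, 0.2193]
orientation: [-1.953, -2.46, 0.001]
wrist_force: [-0.6, -0.0, -1.2]
gripper_width: 0.0857
grip_force: 0.0
time_s: 2.82
tcp_pos: [0.5083, 0.0403, 0.2194]
orientation: [-2.093, -2.342, 0.001]
wrist_force: [-0.1, -0.2, -1.0]
gripper_width: 0.0853
grip_force: 0.0
t [0. 0. 0.] w [0. 0. 0.] q [-0.05  0.01  0.01  1.58 -0.    1.41] p [0.5084 0.0403 0.2195] time 2.87
```

View pics/w2.png

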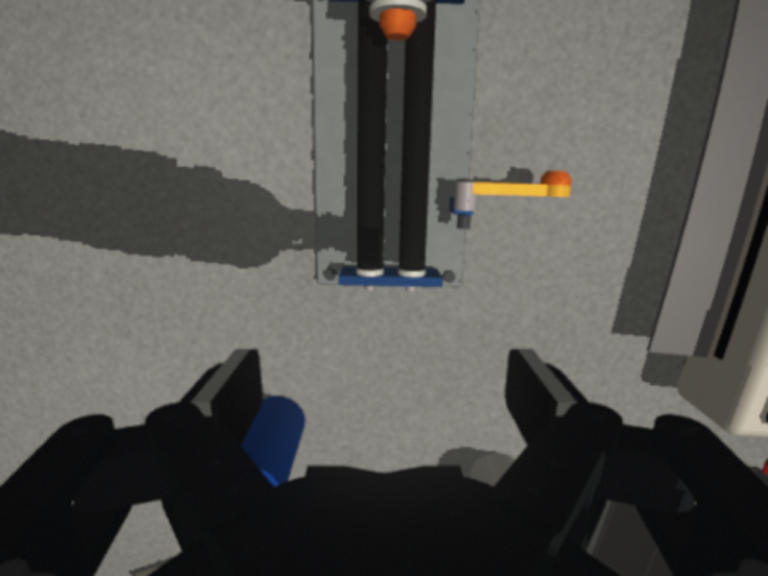

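The wrist view shows the stand clearly: bracket at (391,277), rollers running up from (370,265) and (413,265), nose at (397,25), folded keeper at (465..570,190), and the blue roll at (275,430). I'll fit the roller lines in it.

```bash
python3 - <<'E'
from h import *
import json
c=json.load(open("w2.json"));im=cv2.imread("pics/w2raw.png");g=im.max(2)
L=[];Rr=[];W=[]
for v in range(35,172,4):
    row=g[v,235:292]<38
    e=np.flatnonzero(np.diff(np.r_[0,row.astype(int),0]));runs=[(a+235,b+235) for a,b in zip(e[::2],e[1::2]) if b-a>10]
    if len(runs)==2: L.append(((runs[0][0]+runs[0][1]-1)/2,v));Rr.append(((runs[1][0]+runs[1][1]-1)/2,v));W.append([runs[0][1]-runs[0][0],runs[1][1]-runs[1][0]])
print(len(L),np.mean(W,0))
l=ray("wrist",L,.047,c);r=ray("wrist",Rr,.047,c)
for q in(l,r,(l+r)/2):
    k=np.polyfit(q[:,1],q[:,0],1);print("x=%.4f*y+%.4f"%tuple(k),"x(.12)=%.4f"%np.polyval(k,.12),"ang",90-np.degrees(np.arctan(k[0])),np.std(q[:,0]-np.polyval(k,q[:,1])))
h=cv2.cvtColor(im,cv2.COLOR_BGR2HSV)
m=((h[...,0]<13)&(h[...,1]>180)&(h[...,2]>120)).astype(np.uint8);n,_,s,ce=cv2.connectedComponentsWithStats(m)
for i in range(1,n):
    if s[i][4]>50: print(s[i],ce[i],ray("wrist",[[ce[i][0],s[i][1]+s[i][3]]],.070,c),ray("wrist",[ce[i]],.080,c))
print("bracket",ray("wrist",[[391/1.5,267/1.5],[391/1.5,278/1.5]],.046,c))
t=cv2.imread("pics/top0.png");h=cv2.cvtColor(t,cv2.COLOR_BGR2HSV)
m=((h[...,0]>15)&(h[...,0]<32)&(h[...,1]>150)).astype(np.uint8)[150:190,300:340];print(cv2.boundingRect(m))
E
```

```text
35 [17.77142857 17.17142857]
x=-0.0891*y+0.5000 x(.12)=0.4893 ang 95.08909827888444 0.0002598327439552764
x=-0.0926*y+0.5320 x(.12)=0.5209 ang 95.29312118744626 0.00022855008385053887
x=-0.0909*y+0.5160 x(.12)=0.5051 ang 95.19125796557508 0.00015000537935104207
[255   6  22  17 316] [265.73734177  14.00632911] [[0.50024383 0.19081844 0.07      ]] [[0.49936527 0.1952321  0.08      ]]
[364 115  16   8 112] [371.67857143 118.75892857] [[0.61745199 0.11261635 0.07      ]] [[0.61245728 0.11632321 0.08      ]]
bracket [[0.51372833 0.03814766 0.046     ]
 [0.51473159 0.02959887 0.046     ]]
(13, 18, 14, 11)
```

```bash
python3 -m handwheel '[{"tx":-0.95,"ty":-0.14,"tz":-0.1,"wx":0,"wy":0,"wz":0,"jaw":1},{"tx":-0.95,"ty":-0.14,"tz":-0.1,"wx":0,"wy":0,"wz":0,"jaw":1},{"tx":-0.95,"ty":-0.14,"tz":-0.1,"wx":0,"wy":0,"wz":0,"jaw":1},{"tx":-0.95,"ty":-0.14,"tz":-0.1,"wx":0,"wy":0,"wz":0,"jaw":1},{"tx":-0.95,"ty":-0.14,"tz":-0.1,"wx":0,"wy":0,"wz":0,"jaw":1},{"tx":-0.95,"ty":-0.14,"tz":-0.1,"wx":0,"wy":0,"wz":0,"jaw":1},{"tx":-0.95,"ty":-0.14,"tz":-0.1,"wx":0,"wy":0,"wz":0,"jaw":1},{"tx":-0.95,"ty":-0.14,"tz":-0.1,"wx":0,"wy":0,"wz":0,"jaw":1}]' && python3 -m handwheel '[{"tx":-0.95,"ty":-0.14,"tz":-0.1,"wx":0,"wy":0,"wz":0,"jaw":1},{"tx":-0.95,"ty":-0.14,"tz":-0.1,"wx":0,"wy":0,"wz":0,"jaw":1},{"tx":-0.95,"ty":-0.14,"tz":-0.1,"wx":0,"wy":0,"wz":0,"jaw":1},{"tx":-0.95,"ty":-0.14,"tz":-0.1,"wx":0,"wy":0,"wz":0,"jaw":1},{"tx":-0.95,"ty":-0.14,"tz":-0.1,"wx":0,"wy":0,"wz":0,"jaw":1},{"tx":-0.95,"ty":-0.14,"tz":-0.1,"wx":0,"wy":0,"wz":0,"jaw":1},{"tx":-0.95,"ty":-0.14,"tz":-0.1,"wx":0,"wy":0,"wz":0,"jaw":1}]' && python3 -m handwheel '[{"tx":0,"ty":0,"tz":0,"wx":0,"wy":0,"wz":-1,"jaw":1},{"tx":0,"ty":0,"tz":0,"wx":0,"wy":0,"wz":-1,"jaw":1},{"tx":0,"ty":0,"tz":0,"wx":0,"wy":0,"wz":-1,"jaw":1},{"tx":0,"ty":0,"tz":0,"wx":0,"wy":0,"wz":-1,"jaw":1},{"tx":0,"ty":0,"tz":0,"wx":0,"wy":0,"wz":-1,"jaw":1},{"tx":0,"ty":0,"tz":0,"wx":0,"wy":0,"wz":-1,"jaw":1},{"tx":0,"ty":0,"tz":0,"wx":0,"wy":0,"wz":-1,"jaw":1},{"tx":0,"ty":0,"tz":0,"wx":0,"wy":0,"wz":-1,"jaw":1},{"tx":0,"ty":0,"tz":0,"wx":0,"wy":0,"wz":-1,"jaw":1},{"tx":0,"ty":0,"tz":0,"wx":0,"wy":0,"wz":-1,"jaw":1}]' && python3 -m handwheel '[{"tx":0,"ty":0,"tz":0,"wx":0,"wy":-1,"wz":0,"jaw":1},{"tx":0,"ty":0,"tz":0,"wx":0,"wy":-1,"wz":0,"jaw":1},{"tx":0,"ty":0,"tz":0,"wx":0,"wy":-1,"wz":0,"jaw":1},{"tx":0,"ty":0,"tz":0,"wx":0,"wy":-1,"wz":0,"jaw":1},{"tx":0,"ty":0,"tz":0,"wx":0,"wy":-1,"wz":0,"jaw":1},{"tx":0,"ty":0,"tz":0,"wx":0,"wy":-1,"wz":0,"jaw":1},{"tx":0,"ty":0,"tz":0,"wx":0,"wy":-1,"wz":0,"jaw":1},{"tx":0,"ty":0,"tz":0,"wx":0,"wy":-1,"wz":0,"jaw":1},{"tx":0,"ty":0,"tz":0,"wx":0,"wy":-1,"wz":0,"jaw":1},{"tx":0,"ty":0,"tz":0,"wx":0,"wy":-1,"wz":0,"jaw":1}]' && python3 -m handwheel '[{"tx":0,"ty":0,"tz":0,"wx":0,"wy":-1,"wz":0,"jaw":1},{"tx":0,"ty":0,"tz":0,"wx":0,"wy":-1,"wz":0,"jaw":1},{"tx":0,"ty":0,"tz":0,"wx":0,"wy":0,"wz":0,"jaw":1},{"tx":0,"ty":0,"tz":0,"wx":0,"wy":0,"wz":0,"jaw":1}]'
cat >> h.py <<'E'
def tilt(d,e): # tool pointing along heading d (rad), e rad below horizontal, tool x downward
    D=np.array([np.cos(d),np.sin(d),0]);U=np.array([0,0,1.]);z=D*np.cos(e)-U*np.sin(e);x=-D*np.sin(e)-U*np.cos(e)
    return Ro.from_matrix(np.c_[x,np.cross(z,x),z])
E
python3 - <<'E'
from h import *
A=np.array([.568,-.371,.058]);d=np.arctan2(A[1],A[0]);R=tilt(d,np.radians(30));z=R.apply([0,0,1])
plan(A-.11*z,R);plan(A+.008*z)
c=camera_info("wrist");im=get_image("wrist");cv2.imwrite("pics/w3.png",im);print(proj("wrist",[[.568,-.371,.1],[.568,-.371,0]],c))
E
```

```text
time_s: 3.53
tcp_pos: [0.5016, -0.1528, 0.2399]
orientation: [-2.094, -2.342, -0.0]
wrist_force: [1.1, -0.1, -0.6]
gripper_width: 0.0853
grip_force: 0.0
time_s: 4.12
tcp_pos: [0.4957, -0.3207, 0.2573]
orientation: [-2.094, -2.342, -0.0]
wrist_force: [1.1, 0.9, -0.1]
gripper_width: 0.0856
grip_force: 0.0
time_s: 4.95
tcp_pos: [0.4958, -0.3195, 0.2571]
orientation: [-0.901, -3.009, -0.0]
wrist_force: [-0.9, -0.1, -0.3]
gripper_width: 0.0851
grip_force: 0.0
time_s: 5.78
tcp_pos: [0.4957, -0.3194, 0.2579]
orientation: [0.659, 2.186, -0.311]
wrist_force: [-0.0, 0.0, -0.4]
gripper_width: 0.0852
grip_force: 0.0
time_s: 6.12
tcp_pos: [0.494, -0.318, 0.2506]
orientation: [0.615, 2.032, -0.35]
wrist_force: [-0.6, -1.1, 0.6]
gripper_width: 0.0854
grip_force: 0.0
t [ 4.83 -0.16  2.65] w [-0.08 -0.1  -0.06] q [-0.77 -0.82 -0.92  0.44  0.16 -0.09] p [ 0.494  -0.318   0.2506] time 6.12
t [ 4.79 -0.13  7.37] w [0. 0. 0.] q [-0.77 -0.82 -0.92  0.44  0.16 -0.09] p [ 0.494  -0.318   0.2506] time 6.12
[[253.27093437  97.77645395]
 [253.4012409   20.70453603]]
```

View pics/w3.png

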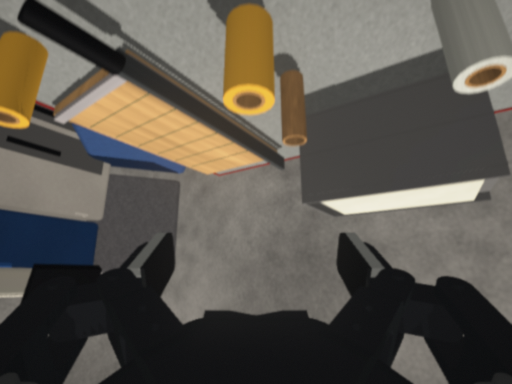

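```bash
python3 -m handwheel '[{"tx":0,"ty":0,"tz":0.8,"wx":0,"wy":0,"wz":0,"jaw":1},{"tx":0.6,"ty":0,"tz":0.4,"wx":0,"wy":0,"wz":0,"jaw":1},{"tx":0.7,"ty":-0.05,"tz":0.3,"wx":0,"wy":0,"wz":0,"jaw":1},{"tx":0.7,"ty":-0.05,"tz":0.3,"wx":0,"wy":0,"wz":0,"jaw":1},{"tx":0.7,"ty":-0.05,"tz":0.3,"wx":0,"wy":0,"wz":0,"jaw":1},{"tx":0.7,"ty":-0.05,"tz":0.2,"wx":0,"wy":0,"wz":0,"jaw":1},{"tx":0.7,"ty":-0.05,"tz":0.2,"wx":0,"wy":0,"wz":0,"jaw":1},{"tx":0.7,"ty":0,"tz":0.1,"wx":0,"wy":0,"wz":0,"jaw":1},{"tx":0,"ty":0,"tz":0,"wx":0,"wy":0,"wz":0,"jaw":1},{"tx":0,"ty":0,"tz":0,"wx":0,"wy":0,"wz":0,"jaw":1}]'
python3 - <<'E'
from h import *
A=np.array([.568,-.371,.058]);d=np.arctan2(A[1],A[0]);R=tilt(d,np.radians(30));z=R.apply([0,0,1])
plan(A+.008*z,R)
c=camera_info("wrist");im=get_image("wrist");cv2.imwrite("pics/w4.png",im);print(proj("wrist",[[.568,-.371,.1],[.568,-.371,0]],c))
h=cv2.cvtColor(im,cv2.COLOR_BGR2HSV)
m=((h[...,0]>15)&(h[...,0]<30)&(h[...,1]>200)&(h[...,2]>90)).astype(np.uint8);n,_,s,ce=cv2.connectedComponentsWithStats(m)
for i in range(1,n):
    if s[i][4]>800: print(s[i],ce[i])
E
```

```text
time_s: 7.0
tcp_pos: [0.4906, -0.3239, 0.1237]
orientation: [0.611, 2.022, -0.354]
wrist_force: [0.6, -0.5, 0.5]
gripper_width: 0.0854
grip_force: 0.0
t [0.47 0.15 4.77] w [-0.09  0.02 -0.04] q [-0.79 -0.7  -1.13  0.1   0.17 -0.1 ] p [ 0.4906 -0.3239  0.1237] time 7.0
[[261.11463138 223.9580235 ]
 [260.59999986 120.03440486]]
```

View pics/w4.png

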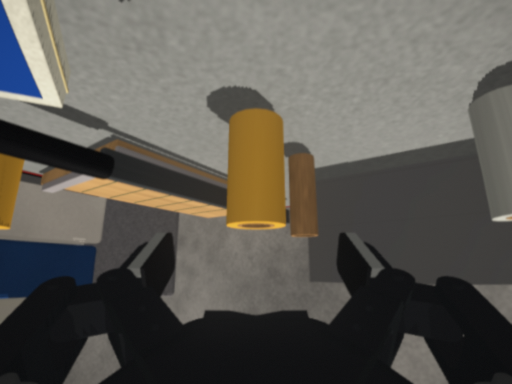

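Roll centred at column 256, top at row 224, base at about row 115: straight ahead of the jaws and within 2 px of the prediction. Advancing and gripping.

```bash
python3 -m handwheel '[{"tx":0.06,"ty":0,"tz":0.6,"wx":0,"wy":0,"wz":0,"jaw":1},{"tx":0.06,"ty":0,"tz":0.6,"wx":0,"wy":0,"wz":0,"jaw":1},{"tx":0.06,"ty":0,"tz":0.6,"wx":0,"wy":0,"wz":0,"jaw":1},{"tx":0.06,"ty":0,"tz":0.6,"wx":0,"wy":0,"wz":0,"jaw":1},{"tx":0.06,"ty":0,"tz":0.6,"wx":0,"wy":0,"wz":0,"jaw":1},{"tx":0.06,"ty":0,"tz":0.6,"wx":0,"wy":0,"wz":0,"jaw":1},{"tx":0.06,"ty":0,"tz":0.6,"wx":0,"wy":0,"wz":0,"jaw":1},{"tx":0.06,"ty":0,"tz":0.57,"wx":0,"wy":0,"wz":0,"jaw":1},{"tx":0,"ty":0,"tz":0,"wx":0,"wy":0,"wz":0,"jaw":1}]' 60 && python3 -m handwheel '[{"tx":0,"ty":0,"tz":0,"wx":0,"wy":0,"wz":0,"jaw":0.5},{"tx":0,"ty":0,"tz":0,"wx":0,"wy":0,"wz":0,"jaw":0.5},{"tx":0,"ty":0,"tz":0,"wx":0,"wy":0,"wz":0,"jaw":0.3},{"tx":0,"ty":0,"tz":0,"wx":0,"wy":0,"wz":0,"jaw":0.3},{"tx":0,"ty":0,"tz":0,"wx":0,"wy":0,"wz":0,"jaw":0.3},{"tx":0,"ty":0,"tz":0,"wx":0,"wy":0,"wz":0,"jaw":0.3}]' 60
python3 - <<'E'
from h import *
A=np.array([.568,-.371,.058]);d=np.arctan2(A[1],A[0]);R=tilt(d,np.radians(30));z=R.apply([0,0,1])
plan(A+.008*z,R);o=ctrl.get_obs();print(Ro.from_rotvec(o["orientation"]).as_matrix().round(4).tolist())
E
```

```text
time_s: 7.8
tcp_pos: [0.5735, -0.3792, 0.0534]
orientation: [0.61, 2.021, -0.355]
wrist_force: [0.4, 0.2, -0.5]
gripper_width: 0.0854
grip_force: 0.0
time_s: 8.3
tcp_pos: [0.5711, -0.3773, 0.0534]
orientation: [0.61, 2.02, -0.355]
wrist_force: [-0.5, 0.6, 3.4]
gripper_width: 0.0501
grip_force: 62.1
t [-0.04  0.14  0.02] w [-0.09  0.05 -0.04] q [-0.74 -0.13 -0.93 -0.28  0.13 -0.08] p [ 0.5711 -0.3773  0.0534] time 8.3
[[-0.4137, 0.5538, 0.7226], [0.2745, 0.8327, -0.481], [-0.8681, -0.0006, -0.4964]]
```

```bash
python3 -m handwheel '[{"tx":-0.4,"ty":0,"tz":-0.23,"wx":0,"wy":0,"wz":0,"jaw":0.3},{"tx":-0.7,"ty":0,"tz":-0.4,"wx":0,"wy":0,"wz":0,"jaw":0.3},{"tx":-0.7,"ty":0,"tz":-0.4,"wx":0,"wy":0,"wz":0,"jaw":0.3},{"tx":-0.7,"ty":0,"tz":-0.4,"wx":0,"wy":0,"wz":0,"jaw":0.3},{"tx":-0.7,"ty":0,"tz":-0.4,"wx":0,"wy":0,"wz":0,"jaw":0.3},{"tx":-0.7,"ty":0,"tz":-0.5,"wx":0,"wy":0,"wz":0,"jaw":0.3},{"tx":-0.7,"ty":0,"tz":-0.5,"wx":0,"wy":0,"wz":0,"jaw":0.3},{"tx":-0.7,"ty":0,"tz":-0.5,"wx":0,"wy":0,"wz":0,"jaw":0.3}]' && python3 -m handwheel '[{"tx":0,"ty":0,"tz":0,"wx":0,"wy":0.7,"wz":0,"jaw":0.3},{"tx":0,"ty":0,"tz":0,"wx":0,"wy":0.7,"wz":0,"jaw":0.3},{"tx":0,"ty":0,"tz":0,"wx":0,"wy":1,"wz":0,"jaw":0.3},{"tx":0,"ty":0,"tz":0,"wx":0,"wy":1,"wz":0,"jaw":0.3},{"tx":0,"ty":0,"tz":0,"wx":0,"wy":1,"wz":0,"jaw":0.3},{"tx":0,"ty":0,"tz":0,"wx":0,"wy":1,"wz":0,"jaw":0.3},{"tx":0,"ty":0,"tz":0,"wx":0,"wy":1,"wz":0,"jaw":0.3},{"tx":0,"ty":0,"tz":0,"wx":0,"wy":1,"wz":0,"jaw":0.3},{"tx":0,"ty":0,"tz":0,"wx":0,"wy":1,"wz":0,"jaw":0.3},{"tx":0,"ty":0,"tz":0,"wx":0,"wy":1,"wz":0,"jaw":0.3}]' && python3 -m handwheel '[{"tx":0,"ty":0,"tz":0,"wx":0,"wy":1,"wz":0,"jaw":0.3},{"tx":0,"ty":0,"tz":0,"wx":0,"wy":1,"wz":0,"jaw":0.3},{"tx":0,"ty":0,"tz":0,"wx":0,"wy":0.6,"wz":0,"jaw":0.3},{"tx":0,"ty":0,"tz":0,"wx":0,"wy":0,"wz":0,"jaw":0.3}]'
cat >> h.py <<'E'
UP=np.array([-.8681,-.0006,-.4964]);CT=np.array([.0064,0,-.0043])
u=np.array([-.0905,.9959,0]);u/=np.linalg.norm(u);nx=np.array([u[1],-u[0],0]);RING=np.array([.4961,.219,.076])
RT=Ro.align_vectors([-u,nx],[UP,[0,1,0]])[0]
def tgt(y,z=0,x=0): return RING+y*u+np.array([0,0,z])+x*nx-RT.apply(CT)
def rollpos():
    o=ctrl.get_obs();R=Ro.from_rotvec(o["orientation"]);c=o["tcp_pos"]+R.apply(CT)-RING;a=R.apply(UP)
    print("roll x,y,z mm in ring",(np.array([c@nx,c@u,c[2]])*1e3).round(1),"axis",np.round([a@nx,a@u,a[2]],3),"F",o["wrist_force"].round(1))
E
python3 - <<'E'
from h import *
plan(tgt(-.098,.09),down(np.radians(95.2)));plan(tgt(-.098,.09),RT)
o=ctrl.get_obs();print(o["grip_force"],o["gripper_width"],o["wrist_force"])
E
```

```text
time_s: 8.97
tcp_pos: [0.5637, -0.3718, 0.2038]
orientation: [0.614, 2.03, -0.351]
wrist_force: [0.3, -1.4, -2.6]
gripper_width: 0.0504
grip_force: 62.6
time_s: 9.8
tcp_pos: [0.5643, -0.3724, 0.2061]
orientation: [0.847, 2.804, -0.093]
wrist_force: [0.8, -0.8, -1.7]
gripper_width: 0.0506
grip_force: 62.6
time_s: 10.13
tcp_pos: [0.5658, -0.3738, 0.202]
orientation: [-0.907, -3.0, -0.005]
wrist_force: [0.5, -0.9, -4.3]
gripper_width: 0.0504
grip_force: 62.8
t [12.9  15.03  1.83] w [-0.03 -0.09 10.23] q [-0.68  0.47  0.53  1.63 -0.   -0.1 ] p [ 0.5658 -0.3738  0.202 ] time 10.13
t [12.9  15.03  1.83] w [-2.69  5.46  9.98] q [-0.68  0.47  0.53  1.63 -0.   -0.1 ] p [ 0.5658 -0.3738  0.202 ] time 10.13
62.80152440071106 0.05037381545602926 [ 0.47324334 -0.87101476 -4.34106084]
```

```bash
python3 -m handwheel '[{"tx":0.4,"ty":0.48,"tz":0,"wx":0,"wy":0,"wz":0,"jaw":0.3},{"tx":0.7,"ty":0.81,"tz":0,"wx":0,"wy":0,"wz":0,"jaw":0.3},{"tx":0.7,"ty":0.81,"tz":0,"wx":0,"wy":0,"wz":0,"jaw":0.3},{"tx":0.7,"ty":0.81,"tz":0,"wx":0,"wy":0,"wz":0,"jaw":0.3},{"tx":0.7,"ty":0.81,"tz":0,"wx":0,"wy":0,"wz":0,"jaw":0.3},{"tx":0.7,"ty":0.81,"tz":0,"wx":0,"wy":0,"wz":0,"jaw":0.3},{"tx":0.7,"ty":0.81,"tz":0,"wx":0,"wy":0,"wz":0,"jaw":0.3},{"tx":0.7,"ty":0.81,"tz":0,"wx":0,"wy":0,"wz":0,"jaw":0.3},{"tx":0.7,"ty":0.81,"tz":0,"wx":0,"wy":0,"wz":0,"jaw":0.3},{"tx":0.7,"ty":0.81,"tz":0,"wx":0,"wy":0,"wz":0,"jaw":0.3}]' && python3 -m handwheel '[{"tx":0.7,"ty":0.81,"tz":0,"wx":0,"wy":0,"wz":0,"jaw":0.3},{"tx":0.7,"ty":0.81,"tz":0,"wx":0,"wy":0,"wz":0,"jaw":0.3},{"tx":0.7,"ty":0.81,"tz":0,"wx":0,"wy":0,"wz":0,"jaw":0.3},{"tx":0.7,"ty":0.81,"tz":0,"wx":0,"wy":0,"wz":0,"jaw":0.3},{"tx":0.7,"ty":0.81,"tz":0,"wx":0,"wy":0,"wz":0,"jaw":0.3},{"tx":0.7,"ty":0.81,"tz":0,"wx":0,"wy":0,"wz":0,"jaw":0.3},{"tx":0.7,"ty":0.81,"tz":0,"wx":0,"wy":0,"wz":0,"jaw":0.3},{"tx":0.7,"ty":0.81,"tz":0,"wx":0,"wy":0,"wz":0,"jaw":0.3},{"tx":0,"ty":0,"tz":0,"wx":0,"wy":0,"wz":1,"jaw":0.3},{"tx":0,"ty":0,"tz":0,"wx":0,"wy":0,"wz":1,"jaw":0.3}]' && python3 -m handwheel '[{"tx":0,"ty":0,"tz":0,"wx":0,"wy":0,"wz":1,"jaw":0.3},{"tx":0,"ty":0,"tz":0,"wx":0,"wy":0,"wz":1,"jaw":0.3},{"tx":0,"ty":0,"tz":0,"wx":0,"wy":0,"wz":1,"jaw":0.3},{"tx":0,"ty":0,"tz":0,"wx":0,"wy":0,"wz":1,"jaw":0.3},{"tx":0,"ty":0,"tz":0,"wx":0,"wy":0,"wz":1,"jaw":0.3},{"tx":0,"ty":0,"tz":0,"wx":0,"wy":0,"wz":1,"jaw":0.3},{"tx":0,"ty":0,"tz":0,"wx":0,"wy":0,"wz":1,"jaw":0.3},{"tx":0,"ty":0,"tz":0,"wx":0,"wy":0,"wz":1,"jaw":0.3},{"tx":0,"ty":0,"tz":0,"wx":0,"wy":0,"wz":0.2,"jaw":0.3}]' && python3 -m handwheel '[{"tx":0,"ty":0,"tz":0,"wx":0,"wy":1,"wz":0,"jaw":0.3},{"tx":0,"ty":0,"tz":0,"wx":0,"wy":1,"wz":0,"jaw":0.3},{"tx":0,"ty":0,"tz":0,"wx":0,"wy":1,"wz":0,"jaw":0.3},{"tx":0,"ty":0,"tz":0,"wx":0,"wy":1,"wz":0,"jaw":0.3},{"tx":0,"ty":0,"tz":0,"wx":0,"wy":1,"wz":0,"jaw":0.3},{"tx":0,"ty":0,"tz":0,"wx":0,"wy":0.9,"wz":0,"jaw":0.3},{"tx":0,"ty":0,"tz":0,"wx":0,"wy":0,"wz":0,"jaw":0.3},{"tx":0,"ty":0,"tz":0,"wx":0,"wy":0,"wz":0,"jaw":0.3}]'
python3 - <<'E'
from h import *
plan(tgt(-.1,.03),RT,True);plan(tgt(-.1,.0),RT,True);rollpos()
c=camera_info("wrist");im=get_image("wrist");cv2.imwrite("pics/w5.png",im)
s=get_image("scene")[100:210,240:360];cv2.imwrite("pics/s5.png",cv2.resize(s,None,fx=4,fy=4,interpolation=cv2.INTER_CUBIC))
E
```

```text
time_s: 10.97
tcp_pos: [0.5319, -0.1171, 0.2065]
orientation: [0.909, 3.007, 0.0]
wrist_force: [0.5, 0.2, -2.6]
gripper_width: 0.0504
grip_force: 62.8
time_s: 11.8
tcp_pos: [0.5049, 0.0953, 0.2064]
orientation: [1.169, 2.916, 0.0]
wrist_force: [1.1, -0.2, -3.2]
gripper_width: 0.0502
grip_force: 63.0
time_s: 12.55
tcp_pos: [0.5053, 0.0935, 0.2064]
orientation: [-2.117, -2.321, -0.0]
wrist_force: [-0.6, 0.7, -2.1]
gripper_width: 0.0502
grip_force: 63.0
time_s: 13.22
tcp_pos: [0.506, 0.0926, 0.206]
orientation: [-1.834, -2.011, -0.479]
wrist_force: [0.0, 1.3, -2.8]
gripper_width: 0.0504
grip_force: 63.0
t [-1.31  0.07  4.17] w [-0.02  0.07  0.01] q [-0.24  0.09 -0.01  1.65  0.48  1.2 ] p [0.506  0.0926 0.206 ] time 13.22
t [-1.91  0.07  5.22] w [-0.02  0.07  0.01] q [-0.24  0.09 -0.01  1.65  0.48  1.2 ] p [0.506  0.0926 0.206 ] time 13.22
roll x,y,z mm in ring [  -1.6 -123.3  136.8] axis [ 0.001 -1.     0.006] F [ 0.   1.3 -2.8]
```

View pics/s5.png

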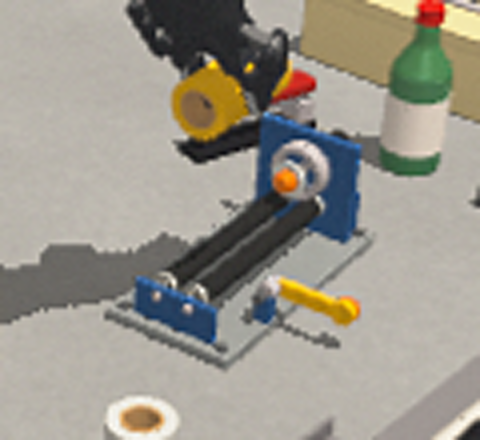

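The scene crop shows the roll held level above the rollers, in line with them, with the keeper folded and the nose clear. Lowering.

```bash
python3 -m handwheel '[{"tx":-0.24,"ty":0.01,"tz":0.7,"wx":0,"wy":0.07,"wz":0,"jaw":0.3},{"tx":-0.24,"ty":0.01,"tz":0.7,"wx":0,"wy":0,"wz":0,"jaw":0.3},{"tx":-0.24,"ty":0.01,"tz":0.7,"wx":0,"wy":0,"wz":0,"jaw":0.3},{"tx":-0.24,"ty":0.01,"tz":0.7,"wx":0,"wy":0,"wz":0,"jaw":0.3},{"tx":-0.24,"ty":0.01,"tz":0.7,"wx":0,"wy":0,"wz":0,"jaw":0.3},{"tx":-0.24,"ty":0.01,"tz":0.7,"wx":0,"wy":0,"wz":0,"jaw":0.3},{"tx":-0.24,"ty":0.01,"tz":0.6,"wx":0,"wy":0,"wz":0,"jaw":0.3},{"tx":0,"ty":0,"tz":0,"wx":0,"wy":0,"wz":0,"jaw":0.3},{"tx":0,"ty":0,"tz":0,"wx":0,"wy":0,"wz":0,"jaw":0.3}]'
python3 - <<'E'
from h import *
rollpos();plan(tgt(-.1,.0),RT,True)
import json
c=camera_info("wrist");im=get_image("wrist");cv2.imwrite("pics/w6.png",cv2.resize(im,None,fx=1.5,fy=1.5,interpolation=cv2.INTER_CUBIC))
# predicted roll lead end outline + seat axis
print((1.5*proj("wrist",[RING-.026*u,RING-.026*u+[0,0,.007],RING+[0,0,.027]],c)).round())
# roller centre (height .047) at ring y -30 and -15
print((1.5*proj("wrist",[RING+y*u+s*nx*.016-[0,0,.029] for y in(-.04,-.02) for s in(-1,1)],c)).round())
E
```

```text
time_s: 14.07
tcp_pos: [0.5054, 0.118, 0.0822]
orientation: [-1.825, -2.009, -0.485]
wrist_force: [0.8, -0.3, -2.7]
gripper_width: 0.0504
grip_force: 63.1
roll x,y,z mm in ring [  0.1 -98.   13.1] axis [ 0.005 -1.    -0.001] F [ 0.8 -0.3 -2.7]
t [-0.33 -0.    0.42] w [-0.04 -0.01  0.05] q [-0.19  0.14 -0.21  1.39  0.5   1.24] p [0.5054 0.118  0.0822] time 14.07
[[385. 184.]
 [386. 175.]
 [386.  86.]]
[[351. 240.]
 [419. 240.]
 [352. 202.]
 [418. 202.]]
```

View pics/w6.png

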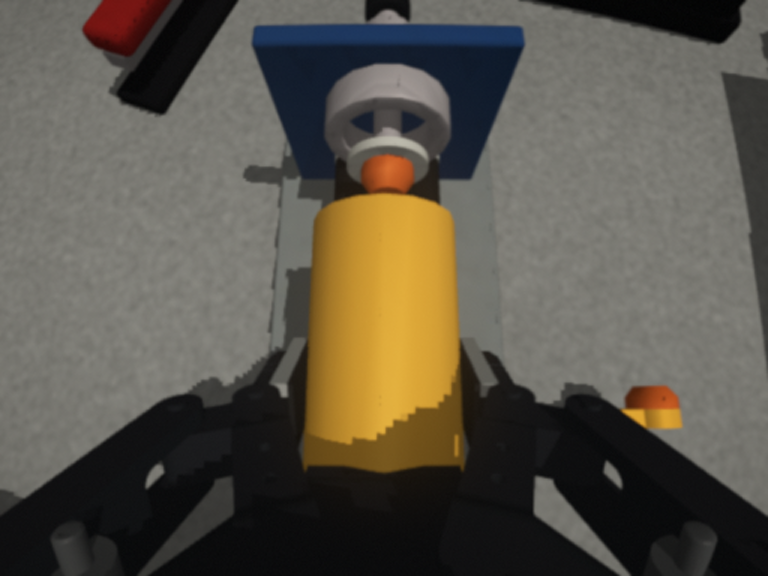

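The wrist view shows the roll centred at column 385. The nose and ring are at 388, about 1 mm towards +x. The roll's leading end is clear of the nose and the keeper is down. Lowering gently with a 1 mm correction.

```bash
python3 -m handwheel '[{"tx":-0.06,"ty":0.03,"tz":0.11,"wx":0,"wy":0,"wz":0.05,"jaw":0.3},{"tx":-0.06,"ty":0,"tz":0.11,"wx":0,"wy":0,"wz":0,"jaw":0.3},{"tx":-0.06,"ty":0,"tz":0.11,"wx":0,"wy":0,"wz":0,"jaw":0.3},{"tx":-0.04,"ty":0,"tz":0.07,"wx":0,"wy":0,"wz":0,"jaw":0.3},{"tx":0,"ty":0,"tz":0,"wx":0,"wy":0,"wz":0,"jaw":0.3},{"tx":0,"ty":0,"tz":0,"wx":0,"wy":0,"wz":0,"jaw":0.3}]'
python3 -c "
from h import *
rollpos();plan(tgt(-.1,.0),RT,True)"
```

```text
time_s: 14.62
tcp_pos: [0.5074, 0.1168, 0.0726]
orientation: [-1.832, -2.003, -0.487]
wrist_force: [-4.8, -3.8, 5.6]
gripper_width: 0.0504
grip_force: 64.0
roll x,y,z mm in ring [  2.  -99.4   3.5] axis [-0.002 -1.    -0.002] F [-4.8 -3.8  5.6]
t [-0.09 -0.08  0.11] w [-0.   -0.02 -0.03] q [-0.19  0.15 -0.22  1.36  0.5   1.25] p [0.5074 0.1168 0.0726] time 14.62
```

```bash
python3 -m handwheel '[{"tx":0,"ty":-0.06,"tz":0,"wx":0,"wy":0,"wz":0,"jaw":0.3},{"tx":-0.02,"ty":0,"tz":0.03,"wx":0,"wy":0,"wz":0,"jaw":0.3},{"tx":-0.02,"ty":0,"tz":0.03,"wx":0,"wy":0,"wz":0,"jaw":0.3},{"tx":0,"ty":0,"tz":0,"wx":0,"wy":0,"wz":0,"jaw":0.3},{"tx":0,"ty":0,"tz":0,"wx":0,"wy":0,"wz":0,"jaw":0.3}]'
python3 -c "
from h import *
rollpos();plan(tgt(-.1,.0),RT,True)"
```

```text
time_s: 15.03
tcp_pos: [0.5066, 0.1168, 0.0722]
orientation: [-1.832, -2.003, -0.49]
wrist_force: [-4.3, -4.1, 12.6]
gripper_width: 0.0506
grip_force: 64.7
roll x,y,z mm in ring [  1.2 -99.3   3.1] axis [-0.002 -1.    -0.003] F [-4.3 -4.1 12.6]
t [-0.08 -0.05  0.09] w [ 0.02 -0.03 -0.02] q [-0.19  0.15 -0.22  1.36  0.5   1.25] p [0.5066 0.1168 0.0722] time 15.03
```

```bash
python3 -m handwheel '[{"tx":0,"ty":0,"tz":0,"wx":0,"wy":0,"wz":0,"jaw":0.66},{"tx":0,"ty":0,"tz":0,"wx":0,"wy":0,"wz":0,"jaw":0.72},{"tx":0,"ty":0,"tz":0,"wx":0,"wy":0,"wz":0,"jaw":0.72},{"tx":0,"ty":0,"tz":0,"wx":0,"wy":0,"wz":0,"jaw":0.72},{"tx":0,"ty":0,"tz":0,"wx":0,"wy":0,"wz":0,"jaw":0.72}]'
python3 - <<'E'
from h import *
rollpos()
c=camera_info("wrist");im=get_image("wrist");cv2.imwrite("pics/w7.png",cv2.resize(im,None,fx=1.5,fy=1.5,interpolation=cv2.INTER_CUBIC))
h=cv2.cvtColor(im,cv2.COLOR_BGR2HSV);m=(h[...,0]>15)&(h[...,0]<32)&(h[...,1]>130)&(h[...,2]>60)
for v in range(142,250,12):
    k=np.flatnonzero(m[v,180:330])+180
    if len(k): print(v,k[0],k[-1],(k[0]+k[-1])/2)
print(proj("wrist",[RING+y*u+[0,0,.0] for y in(-.06,-.1,-.14)],c).round(1),proj("wrist",[RING+y*u+nx*.001 for y in(-.06,-.1,-.14)],c).round(1))
E
```

```text
time_s: 15.45
tcp_pos: [0.5053, 0.117, 0.0686]
orientation: [-1.831, -2.003, -0.485]
wrist_force: [-0.2, -0.6, -0.5]
gripper_width: 0.0615
grip_force: 0.0
roll x,y,z mm in ring [ -0.1 -99.   -0.5] axis [-0.001 -1.    -0.002] F [-0.2 -0.6 -0.5]
142 212 303 257.5
154 210 305 257.5
166 210 306 258.0
178 208 307 257.5
190 208 307 257.5
202 207 308 257.5
214 207 308 257.5
226 206 309 257.5
238 206 309 257.5
[[256.7 164.9]
 [256.8 239.5]
 [257.  324.1]] [[258.5 164.9]
 [258.8 239.5]
 [259.1 324.1]]
```

View pics/w7.png

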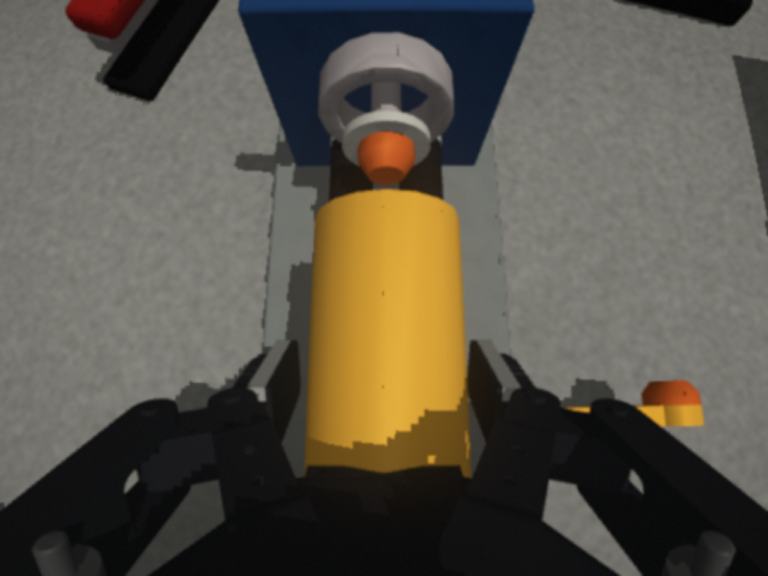

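The roll has settled on both rollers: axis at column 257.5 against 256.7 predicted for the seat, parallel, nose clear. Re-gripping and sliding towards the chuck.

```bash
python3 -m handwheel '[{"tx":0,"ty":0.02,"tz":0,"wx":0,"wy":0,"wz":0,"jaw":0.5},{"tx":0,"ty":0,"tz":0,"wx":0,"wy":0,"wz":0,"jaw":0.3},{"tx":0,"ty":0,"tz":0,"wx":0,"wy":0,"wz":0,"jaw":0.3},{"tx":0,"ty":0,"tz":0,"wx":0,"wy":0,"wz":0,"jaw":0.3},{"tx":0,"ty":0,"tz":0,"wx":0,"wy":0,"wz":0,"jaw":0.3}]' 60 && python3 -m handwheel '[{"tx":0.14,"ty":0,"tz":0.08,"wx":0,"wy":0,"wz":0,"jaw":0.3},{"tx":0.14,"ty":0,"tz":0.08,"wx":0,"wy":0,"wz":0,"jaw":0.3},{"tx":0.14,"ty":0,"tz":0.08,"wx":0,"wy":0,"wz":0,"jaw":0.3},{"tx":0.14,"ty":0,"tz":0.08,"wx":0,"wy":0,"wz":0,"jaw":0.3},{"tx":0.14,"ty":0,"tz":0.08,"wx":0,"wy":0,"wz":0,"jaw":0.3},{"tx":0,"ty":0,"tz":0,"wx":0,"wy":0,"wz":0,"jaw":0.3},{"tx":0,"ty":0,"tz":0,"wx":0,"wy":0,"wz":0,"jaw":0.3}]'
python3 -c "
from h import *
rollpos();plan(tgt(-.064,0),RT,True)"
```

```text
time_s: 15.92
tcp_pos: [0.5064, 0.1168, 0.069]
orientation: [-1.832, -2.004, -0.487]
wrist_force: [2.0, -1.0, -1.1]
gripper_width: 0.0505
grip_force: 62.6
time_s: 16.5
tcp_pos: [0.5039, 0.1381, 0.0693]
orientation: [-1.83, -2.003, -0.487]
wrist_force: [0.5, 1.3, 0.4]
gripper_width: 0.0502
grip_force: 63.0
roll x,y,z mm in ring [  0.5 -77.9   0.2] axis [-0.    -1.    -0.003] F [0.5 1.3 0.4]
t [ 0.48 -0.02  0.28] w [-0.02 -0.04 -0.01] q [-0.15  0.14 -0.24  1.34  0.51  1.29] p [0.5039 0.1381 0.0693] time 16.5
```

```bash
python3 -m handwheel '[{"tx":0.09,"ty":0,"tz":0.05,"wx":0,"wy":0,"wz":0,"jaw":0.3},{"tx":0.09,"ty":0,"tz":0.05,"wx":0,"wy":0,"wz":0,"jaw":0.3},{"tx":0.09,"ty":0,"tz":0.05,"wx":0,"wy":0,"wz":0,"jaw":0.3},{"tx":0.09,"ty":0,"tz":0.05,"wx":0,"wy":0,"wz":0,"jaw":0.3},{"tx":0.09,"ty":0,"tz":0.05,"wx":0,"wy":0,"wz":0,"jaw":0.3},{"tx":0,"ty":0,"tz":0,"wx":0,"wy":0,"wz":0,"jaw":0.3}]' && python3 -c "
from h import *
rollpos()" && python3 -m handwheel '[{"tx":0.06,"ty":0,"tz":0.034,"wx":0,"wy":0,"wz":0,"jaw":0.3},{"tx":0.06,"ty":0,"tz":0.034,"wx":0,"wy":0,"wz":0,"jaw":0.3},{"tx":0.06,"ty":0,"tz":0.034,"wx":0,"wy":0,"wz":0,"jaw":0.3},{"tx":0.06,"ty":0,"tz":0.034,"wx":0,"wy":0,"wz":0,"jaw":0.3},{"tx":0,"ty":0,"tz":0,"wx":0,"wy":0,"wz":0,"jaw":0.3}]'
python3 -c "
from h import *
rollpos();plan(tgt(-.050,0),RT,True)"
```

```text
time_s: 17.0
tcp_pos: [0.5032, 0.1491, 0.0691]
orientation: [-1.833, -2.005, -0.484]
wrist_force: [1.1, -4.6, -0.2]
gripper_width: 0.0506
grip_force: 63.2
roll x,y,z mm in ring [  0.7 -66.9   0. ] axis [-0.001 -1.     0.001] F [ 1.1 -4.6 -0.2]
time_s: 17.42
tcp_pos: [0.5027, 0.1547, 0.0691]
orientation: [-1.835, -2.006, -0.482]
wrist_force: [0.8, -8.0, 2.6]
gripper_width: 0.0505
grip_force: 63.2
roll x,y,z mm in ring [  0.8 -61.2   0. ] axis [-0.002 -1.     0.004] F [ 0.8 -8.   2.6]
t [ 0.39 -0.03  0.22] w [-0.01  0.04 -0.03] q [-0.12  0.13 -0.25  1.32  0.5   1.33] p [0.5027 0.1547 0.0691] time 17.42
```

```bash
python3 -m handwheel '[{"tx":0.06,"ty":0,"tz":0.034,"wx":0,"wy":0,"wz":0,"jaw":0.3},{"tx":0.06,"ty":0,"tz":0.034,"wx":0,"wy":0,"wz":0,"jaw":0.3},{"tx":0,"ty":0,"tz":0,"wx":0,"wy":0,"wz":0,"jaw":0.3}]' && python3 -c "
from h import *
rollpos()" && python3 -m handwheel '[{"tx":0.06,"ty":0,"tz":0.034,"wx":0,"wy":0,"wz":0,"jaw":0.3},{"tx":0.04,"ty":0,"tz":0.023,"wx":0,"wy":0,"wz":0,"jaw":0.3},{"tx":0,"ty":0,"tz":0,"wx":0,"wy":0,"wz":0,"jaw":0.3}]'  && python3 -c "
from h import *
rollpos()" && python3 -m handwheel '[{"tx":0.04,"ty":0,"tz":0.023,"wx":0,"wy":0,"wz":0,"jaw":0.3},{"tx":0.04,"ty":0,"tz":0.023,"wx":0,"wy":0,"wz":0,"jaw":0.3},{"tx":0,"ty":0,"tz":0,"wx":0,"wy":0,"wz":0,"jaw":0.3}]'
python3 -c "
from h import *
rollpos()"
```

```text
time_s: 17.67
tcp_pos: [0.5024, 0.1577, 0.0691]
orientation: [-1.836, -2.006, -0.481]
wrist_force: [-1.0, -9.3, 2.0]
gripper_width: 0.0505
grip_force: 63.4
roll x,y,z mm in ring [  0.7 -58.2  -0. ] axis [-0.002 -1.     0.004] F [-1.  -9.3  2. ]
time_s: 17.92
tcp_pos: [0.5022, 0.1601, 0.0691]
orientation: [-1.837, -2.007, -0.48]
wrist_force: [-0.2, -10.2, 2.3]
gripper_width: 0.0504
grip_force: 63.4
roll x,y,z mm in ring [  0.7 -55.7  -0. ] axis [-0.002 -1.     0.005] F [ -0.2 -10.2   2.3]
time_s: 18.17
tcp_pos: [0.5021, 0.1616, 0.0691]
orientation: [-1.838, -2.008, -0.479]
wrist_force: [-1.8, -14.5, 3.8]
gripper_width: 0.0507
grip_force: 63.9
roll x,y,z mm in ring [  0.8 -54.2  -0.1] axis [-0.002 -1.     0.007] F [ -1.8 -14.5   3.8]
```

```bash
python3 -m handwheel '[{"tx":0.04,"ty":0,"tz":0.023,"wx":0,"wy":0,"wz":0,"jaw":0.3},{"tx":0.04,"ty":0,"tz":0.023,"wx":0,"wy":0,"wz":0,"jaw":0.3},{"tx":0,"ty":0,"tz":0,"wx":0,"wy":0,"wz":0,"jaw":0.3},{"tx":0,"ty":0,"tz":0,"wx":0,"wy":0,"wz":0,"jaw":0.3}]' 80 && python3 -c "
from h import *
rollpos()" && python3 -m handwheel '[{"tx":0.03,"ty":0,"tz":0.017,"wx":0,"wy":0,"wz":0,"jaw":0.3},{"tx":0,"ty":0,"tz":0,"wx":0,"wy":0,"wz":0,"jaw":0.3},{"tx":0,"ty":0,"tz":0,"wx":0,"wy":0,"wz":0,"jaw":0.3},{"tx":0,"ty":0,"tz":0,"wx":0,"wy":0,"wz":0,"jaw":0.3}]'
python3 - <<'E'
from h import *
rollpos()
c=camera_info("wrist");im=get_image("wrist")
s=get_image("scene")[120:200,255:345]
C=np.zeros((600,800,3),np.uint8)
a=cv2.resize(im[0:240,150:370],None,fx=2,fy=2,interpolation=cv2.INTER_CUBIC);b=cv2.resize(s,None,fx=3.9,fy=3.9,interpolation=cv2.INTER_CUBIC)
C[:a.shape[0],:a.shape[1]]=a;C[:b.shape[0],440:440+b.shape[1]]=b
cv2.imwrite("pics/w8.png",C)
E
```

```text
time_s: 18.5
tcp_pos: [0.5021, 0.1616, 0.0691]
orientation: [-1.842, -2.01, -0.474]
wrist_force: [-2.5, -22.2, 7.6]
gripper_width: 0.0499
grip_force: 80.5
roll x,y,z mm in ring [  0.8 -54.2  -0.1] axis [-0.003 -1.     0.012] F [ -2.5 -22.2   7.6]
time_s: 18.83
tcp_pos: [0.5021, 0.1616, 0.0691]
orientation: [-1.843, -2.011, -0.473]
wrist_force: [-3.6, -24.8, 7.1]
gripper_width: 0.0503
grip_force: 80.6
roll x,y,z mm in ring [  0.8 -54.2  -0.1] axis [-0.004 -1.     0.014] F [ -3.6 -24.8   7.1]
```

View pics/w8.png

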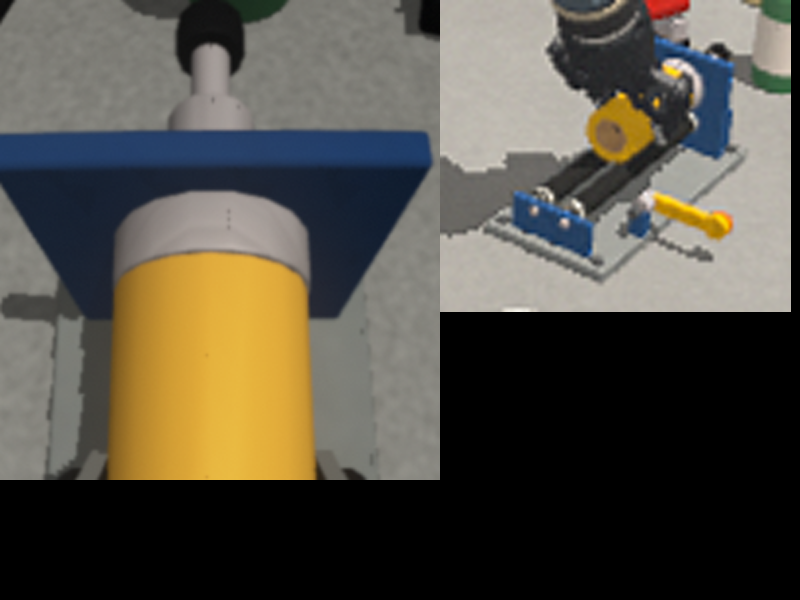

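The picture shows the roll's end flush on the steel ring all round, centred, with the keeper still down. Pushing harder moved it no further, and the push rose to 25 N, well above the 11 N spring. Handing in.

```bash
python3 -c "
from h import *
rollpos();print(ctrl.sign_off())"
```

```text
roll x,y,z mm in ring [  0.8 -54.2  -0.1] axis [-0.004 -1.     0.014] F [ -3.2 -24.1   8.2]
the job is handed in; nothing more can be done
None
```

The gold roll lies on the rollers with its end hard against the stop ring, my hand still gripping it and pressing with about 24 N, the keeper down; handed in at about 19 s of the 58 s (no verdict was shown).

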